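Serve the corn cob with the tongs

TASK

Serve the piece of corn cob with the kitchen tongs: take up the tongs, squeeze them shut on the cob (never touch the cob with the gripper itself), lift it and set it down gently, without dropping it, on the middle of the white plate. Let go of the cob and then lay the tongs down flat on the worktop again, clear of the plate. Leave the lemon, the garlic bulb and the plate where they are.

Things in the scene. Friction and masses are not known exactly. Their poses are not given: they have to be found in the camera images.
- tongs: Steel spring tongs, 207 mm long, lying flat. Origin: mid-width under the grip flats; x to the jaws, z up. Flats, x -25..27, z 0..32, are 58 mm apart outside at rest; the arms hinge at x=-85, y=+-8. Jaw plates x 53..107, z 0..32, at rest 96 mm apart inside at mid-length, 110 mm over the tips. Closing the flats 1 mm closes the jaws 2 mm. A spring pushes the flats apart, 3 N each at rest, 8 N shut on the cob; released, they open.
- tongs_left (a joint): How far the tongs are squeezed: angle (rad) that each arm has turned inward (both turn alike). 0 = fully open (58 mm over the flats, jaws 96 mm apart inside), about 0.13 = jaws parallel, 54 mm apart, flats 36 mm; 0.24 = stop.
- tongs_mouth (a point): Point midway between the jaw plates, 80 mm ahead (+x of the tongs) of the tongs' origin and 16 mm above their underside.
- cob: Stubby piece of yellow corn cob lying on its side, about 53 mm thick, 52 mm high and 70 mm along its axis, 0.07 to 0.13 kg. Origin: middle of its underside, z up at the start. Its axis lies level, along its own y turned 10 degrees further counter-clockwise (seen from above), and points within about 25 degrees of straight away from (or to) the robot's front (x). Grip it across its round sides.
- cob_mid (a point): Centre of the piece of corn cob, 26 mm above its underside.
- plate: White plate, 170 mm across, rim 16 mm high; flat round floor, 105 mm across, top 5 mm above the worktop. Origin: centre of the underside, z up. Loose, 0.5 kg. It stands in one of the four places of the row (with cob, lemon, garlic; about 150 mm apart).
- lemon: Lemon, 78 x 55 x 56 mm, origin at its underside; a bystander in the row. Must not be moved.
- garlic: Garlic bulb, 54 mm wide, 53 mm high, origin at its underside; a bystander in the row. Must not be moved.

How it is judged:
On the way, in this order (a step that is already met when the one before it is completed fails the run):
1. the cob is carried in the jaws of the tongs, at least 25 mm above the worktop (height (world z) of cob_mid above 0.051 m and contact force between cob and tongs above 0.5 N and distance between cob_mid and tongs_mouth below 0.045 m and contact force between tongs and the fingers above 0.5 N), for 0.3 s.
2. the cob rests on the middle of the plate and the tongs have let go of it (horizontal distance between cob_mid and plate below 0.035 m and contact force between cob and plate above 0.1 N and contact force between cob and tongs below 0.05 N and linear speed of cob below 0.03 m/s), for 0.2 s.
At the end, for the whole second after the job is handed in: The cob rests on the plate, its centre within 35 mm of the plate's centre; the tongs lie flat on the worktop, released and touching neither cob nor plate; all at rest (all of step 2 and height (world z) of tongs below 0.008 m and angle between tongs's own z axis and vertical below 0.12 rad and linear speed of tongs below 0.03 m/s and contact force between tongs and plate below 0.05 N and contact force between tongs and the fingers below 0.05 N).
It fails at once if the gripper or arm touches the cob (contact force between cob and the fingers above 0.3 N or contact force between cob and the arm above 0.3 N).
It fails at once if the cob is dropped (falls free at over 0.7 m/s, about 25 mm) (linear speed of cob above 0.7 m/s and contact force between cob and tongs below 0.05 N).
It fails at once if the lemon or the garlic is moved by more than 30 mm (distance of any of lemon, garlic from where it was at the start of the episode above 0.03 m).
It fails at once if the plate is moved by more than 40 mm (distance of plate from where it was at the start of the episode above 0.04 m).
It also fails if it takes over 58 s, if anything falls off the work surface, if the arm or the gripper's body presses on something with over 40 N, if the wrist force passes 120 N, or if a joint passes its speed limit or range.

ROBOT

A 7-joint arm with a two-finger parallel gripper is mounted at the origin on a cart in front of the work surface, level with it; the furniture and walls round the work are solid. World frame = base frame: x ahead of the robot, y to its left, z up, the work surface at z = 0. Lengths are in m, angles in rad, forces in N, time in s.
With the tool pointing down it reaches from about 0.425 to 0.95 m from the base axis. Payload 16.7 kg.
Tool frame: the origin (TCP) lies midway between the tips of the shut fingers; the grasp point (between the pads) lies behind it (ctrl.tcp_to_grasp is the z of the grasp point in the tool frame, in m); z points along the fingers, y is the line along which they close (so a half turn about z gives the same grasp; the last joint's range is limited). The gripper opens to 94 mm and grips with 3 to 60 N. Pads are 16 mm wide; open, the fingers measure 119 mm over their backs; the gripper's body (75 mm by 177 mm) begins 78 mm behind the grasp point.
Start: joints at [1.056, 0.426, 0.074, 1.606, -0.034, 1.111, -0.067], TCP at [0.241, -0.63, 0.205] pointing down, gripper open.
Joint ranges: [-2.85, 2.85], [-0.5, 2.14], [-1.23, 1.37], [0.21, 2.46], [-1.02, 4.16], [0.16, 2.05], [-2.73, 2.73]. Speed limits (rad/s): [1.89, 1.89, 2.39, 2.39, 3.01, 3.01, 3.01].

INTERFACE

Orientations are given as a 3x3 rotation matrix whose columns are the frame's x, y, z axes.
In Python, from bench import ctrl gives the robot as it stands. The module is installed in compiled form; this text tells all that it offers.
- The arm moves only by the tool jog_arm, never from a script. Its argument "plan" is a list of rows, each a list of 7 numbers: the turn, a rotation vector about the tool's x, y, z in degrees, then the shift along the tool's x, y, z in m, then the gripper command: -1 is fully open, 1 is shut, values between are in proportion. In form: [[wx, wy, wz, dx, dy, dz, claw], ...]. A call has 1 to 10 rows; each row shifts and turns the commanded pose from where the row before left it, along the tool's axes as they then stand; what a row does not reach is not made up. A row lasts 1/12 s, in which the tool goes at most 41.7 mm and 7.16 degrees, less where a joint would pass 70% of its speed; a pose out of reach is approached as far as the arm can. A call with a gripper value outside its range is refused whole. The fingers move at their own pace and stop on an object; "squeeze" is the grip in N (left out, the last holds). Time passes only in rows, so rows that do not move let the fingers close. It gives the time, the measured TCP pose, the force, the opening and the grip force at its end, in the units of the state.
- ctrl.state(): the state, without advancing time (a new reading comes with each control period).
- ctrl.snapshot(name): name is "scene" or "top" or "wrist"; returns a dict with "img" (384x512x3 uint8, red, green, blue), "z_map" (384x512 float32, m along the optical axis (not along the pixel's ray), 0 where there is no reading), "fx", "fy", "cx", "cy" (pixels), "xyz" and "attitude" of the camera in the world. Camera axes: x right, y up, looking along -z (the intrinsics and any distortion apply to the point x, -y, -z); pixel columns grow to the right and rows downward; lengths in m; the calibration is good to about 2 mm. A picture is of the moment at which its call begins.
- ctrl.hand_in(): hands the job in; it is judged then, once.
Trained networks look in a picture, given as the dict that the camera call returned (one of the last four; its "shot" number tells which), for a name from the list of things; names that differ only in an ending like _2 or _b are one class to them, and where a whole thing is asked for, a point or a joint stands for the part that bears it (a point fixed in the world has none). Each returns a list of dicts, best first, with "conf" (0 to 1); they miss things now and then, are a little off and sometimes report something else, mostly with a low value. They report only what shows in the picture. A call takes as long as a camera call.
- ctrl.outline_of(picture, name): "pixels" (384x512 bool, what is visible of it) and "bbox" ([left, top, right, bottom] in pixels, round what is visible of it).
The state is a dict: "time_s": time; "joints": joint angles; "joint_vel": joint speeds; "tau": joint torques, N m; "tcp_pos": TCP position; "ee_rot": TCP orientation; "ft_force": force on the tool from outside, world axes, zero at the start; "moment": the same for the moment, N m; "width": finger opening in m; "gripper_force": force on a finger pad.
Only numpy, scipy, OpenCV 4.12 (cv2) and the standard library are available. Lean on these libraries where they do the work, as an engineer would, in place of code of your own. Each camera call takes 0.05 s, during which the arm holds its last target. There are 200 camera calls.

## Working session

There is one attempt and no reset: what is moved stays moved. The work goes in short steps, Python scripts to look and compute and a tool call to move; the robot and the scene stay as the last step left them, time stands still between calls to the robot, and variables do not carry over. Pictures are saved under pics/ and viewed, at most 10 in all, crops included, and the job is handed in when it is done.

Besides the shell and the picture viewer there is one more tool, called as name([rows], argument=value, ...), one row to a line, values as JSON. jog_arm: Moves the arm, as the interface text tells. Its arguments: {"type":"object","properties":{"plan":{"type":"array"},"squeeze":{"type":"number"}},"required":["plan"]}

```bash
mkdir -p pics; cat > h.py <<'E'
import numpy as np, cv2
from bench import ctrl
def pts(s,mask=None):
    z=s["z_map"]; m=z>0
    if mask is not None: m&=mask
    v,u=np.nonzero(m); d=z[v,u]
    P=np.c_[(u-s["cx"])/s["fx"]*d,-(v-s["cy"])/s["fy"]*d,-d]
    return P@np.array(s["attitude"]).T+np.array(s["xyz"])
def look(cam,names,save=None):
    s=ctrl.snapshot(cam); out={}
    for n in names:
        r=ctrl.outline_of(s,n)
        if not r: print(cam,n,"none"); continue
        r=r[0]; m=cv2.erode(r["pixels"].astype(np.uint8),np.ones((3,3))).astype(bool)
        P=pts(s,m); out[n]=P
        if len(P)==0: print(n,"nodepth");continue
        c=P[:,:2]; rect=cv2.minAreaRect(c.astype(np.float32)*1000)
        print(cam,n,round(r["conf"],2),r["bbox"],"med",np.median(P,0).round(3),"lo",np.percentile(P,2,0).round(3),"hi",np.percentile(P,98,0).round(3),"rect",np.round(rect[0],0),np.round(rect[1],0),round(rect[2],1))
    if save: cv2.imwrite("pics/"+save,s["img"][:,:,::-1])
    return s,out
E
python3 - <<'E'
from h import *
N=["tongs","cob","plate","lemon","garlic"]
st=ctrl.state(); print(st); print(ctrl.tcp_to_grasp)
a,_=look("top",N); b,_=look("scene",N)
for s in(a,b): print(s["xyz"],s["attitude"],s["fx"])
c=ctrl.snapshot("wrist"); print(c["xyz"],c["attitude"],c["fx"])
cv2.imwrite("pics/a.png",cv2.resize(np.vstack([np.hstack([a["img"],b["img"]]),np.hstack([c["img"],c["img"]*0])])[:,:,::-1],(800,600)))
E
```

```text
{'time_s': 0.0, 'joints': array([ 1.05550771,  0.42672753,  0.07387486,  1.60657558, -0.03411082,
        1.11081641, -0.06711946]), 'joint_vel': array([ 2.02273482e-04,  3.70331060e-04, -8.57197988e-05,  4.99621649e-04,
        1.18357601e-03, -8.96747639e-04, -6.67095258e-04]), 'tau': array([ 1.36388582e-03, -9.35821724e+01,  3.66723686e+00, -4.54191399e+01,
       -4.87833959e-02,  2.02055764e-02,  9.57047450e-05]), 'tcp_pos': array([ 0.24124582, -0.62995869,  0.20479319]), 'ee_rot': array([[ 9.33869417e-01,  3.57613788e-01, -5.38818939e-04],
       [ 3.57614182e-01, -9.33868718e-01,  1.14635011e-03],
       [-9.32355461e-05, -1.26323061e-03, -9.99999198e-01]]), 'ft_force': array([0.51898833, 0.34526262, 0.15300824]), 'moment': array([-0.01373455,  0.01991184, -0.0055815 ]), 'gripper_force': 0.0, 'width': 0.09410697504315016}
-0.0188
top tongs 0.64 [263.1, 220.5, 337.6, 248.4] med [0.387 0.064 0.028] lo [ 0.382 -0.007  0.02 ] hi [0.448 0.083 0.035] rect [407.  32.] [ 28. 112.] 39.3
top cob 0.79 [304.9, 146.8, 327.5, 173.8] med [ 0.621 -0.029  0.047] lo [ 0.595 -0.052  0.037] hi [ 
[... 1101 characters left out ...]
cene garlic 0.8 [224.2, 187.1, 242.5, 202.9] med [0.621 0.119 0.03 ] lo [0.608 0.1   0.015] hi [0.64  0.132 0.044] rect [623. 116.] [42. 28.] 50.5
[0.48578832 0.1306437  1.02070358] [[-2.04012269e-02  9.98509155e-01 -5.06286279e-02]
 [-9.99791093e-01 -2.04382949e-02 -2.14497101e-04]
 [-1.24894015e-03  5.06136752e-02  9.98717526e-01]] 357.97946311214383
[0.05185663 0.74022332 0.50601809] [[-0.77728349  0.31177466 -0.54646769]
 [-0.6291309  -0.37831079  0.67902522]
 [ 0.00496824  0.87159481  0.4902018 ]] 348.21171345836785
[ 0.32030492 -0.60078151  0.38484209] [[ 0.35783158  0.89442089  0.26826821]
 [-0.93378552  0.34241378  0.10391059]
 [ 0.00108107 -0.28768746  0.95772374]] 268.4375004160324
```

View pics/a.png

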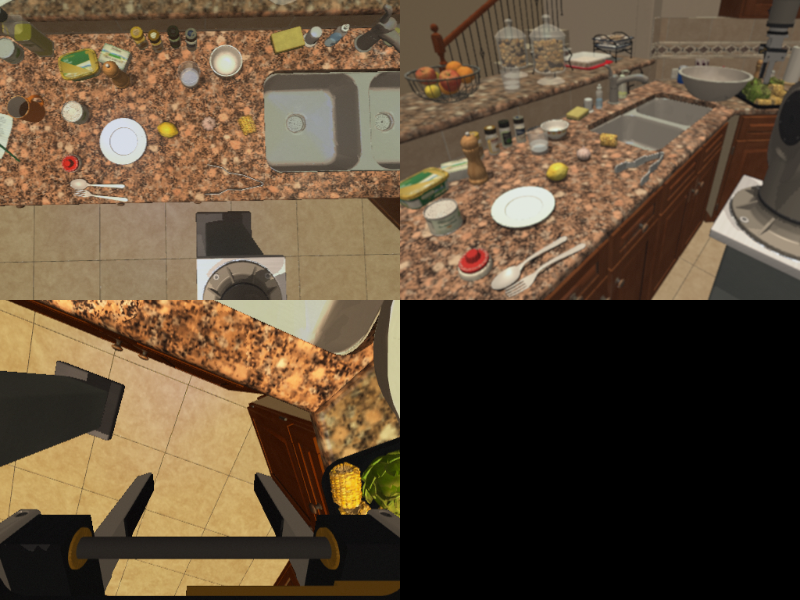

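The overview shows the plate (123,142), lemon (168,130), garlic (208,123), cob (247,124) and tongs (235,178), in 800x600 mosaic pixels. Next I'll find the tongs' axis.

```bash
python3 - <<'E'
from h import *
im=[]
for cam in("top","scene"):
    s=ctrl.snapshot(cam); P=pts(s)
    k=(P[:,0]>.36)&(P[:,0]<.52)&(P[:,1]>-.13)&(P[:,1]<.16)&(P[:,2]>.008)&(P[:,2]<.05); P=P[k]
    g=np.zeros((160,290),np.uint8)
    for p in P: cv2.circle(g,(int((.16-p[1])*1000),int((.52-p[0])*1000)),1,int(60+p[2]*4000),-1)
    im.append(cv2.resize(g,(580,320)))
    print(len(P),P[:,0].min(),P[:,0].max(),P[:,1].min(),P[:,1].max())
    if cam=="top": c=cv2.resize(s["img"][130:260,250:350,::-1],(220,280))
cv2.imwrite("pics/b.png",np.vstack([im[0],im[1]])[:600]); 
o=np.zeros((600,800),np.uint8)[:,:,None].repeat(3,2); v=cv2.cvtColor(np.vstack(im)[:600],cv2.COLOR_GRAY2BGR); o[:v.shape[0],:580]=v; o[:280,580:]=c
cv2.imwrite("pics/b.png",o)
E
```

```text
240 0.3798224693413634 0.4848744984514048 -0.08263697432606729 0.12547590302196882
638 0.37816349833649726 0.4876550531777872 -0.07877281071340037 0.128685528078902
```

View pics/b.png

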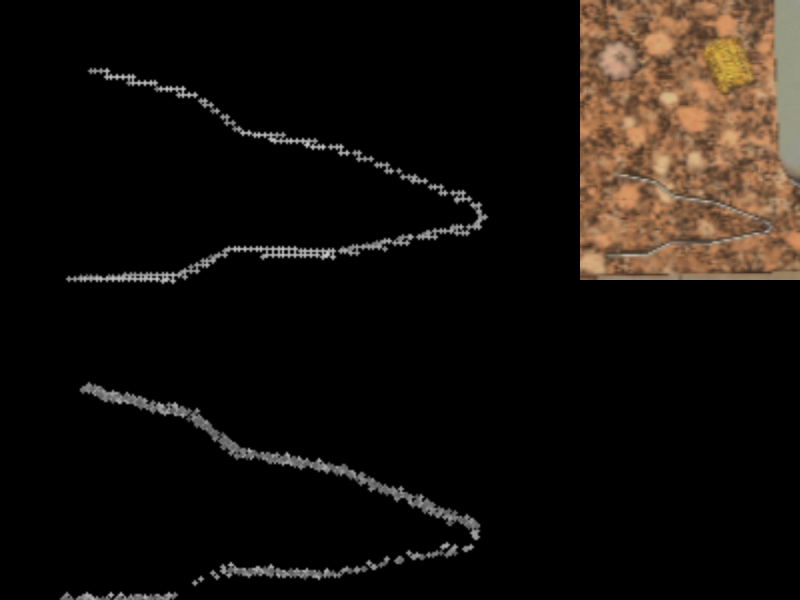

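The tongs' jaws point to +y. The origin is about (0.422, 0.018) and the axis about 84°. The cob axis is about +20°. I'll move over the tongs.

jog_arm([
  [0, 0, -7, 0, 0, 0, -1],
  [0, 0, -7, 0, 0, 0, -1],
  [0, 0, -7, 0, 0, 0, -1],
  [0, 0, -7, 0, 0, 0, -1],
  [0, 0, -7, 0, 0, 0, -1],
  [0, 0, -7, 0, 0, 0, -1],
  [0, 0, -7, 0, 0, 0, -1],
  [0, 0, -7, 0, 0, 0, -1],
  [0, 0, -7, 0, 0, 0, -1],
  [0, 0, 0, 0, 0.04, 0, -1],
])

```text
time_s: 1.58
tcp_pos: [0.2729, -0.6366, 0.206]
ee_rot: [[0.103, 0.995, -0.004], [0.995, -0.103, -0.001], [-0.002, -0.004, -1.0]]
ft_force: [-1.4, -1.1, 0.3]
width: 0.0941
gripper_force: 0.0
```

jog_arm([
  [0, 0, 0, 0.02, 0.035, 0, -1],
  [0, 0, 0, 0.02, 0.035, 0, -1],
  [0, 0, 0, 0.02, 0.035, 0, -1],
  [0, 0, 0, 0.04, 0, 0, -1],
  [0, 0, 0, 0.04, 0, 0, -1],
  [0, 0, 0, 0.04, 0, 0, -1],
  [0, 0, 0, 0.04, 0, 0, -1],
  [0, 0, 0, 0.04, 0, 0, -1],
  [0, 0, 0, 0.04, 0, 0, -1],
  [0, 0, 0, 0.04, 0, 0, -1],
])

```text
time_s: 2.42
tcp_pos: [0.4212, -0.3057, 0.2057]
ee_rot: [[0.106, 0.994, 0.0], [0.994, -0.106, -0.0], [-0.0, 0.0, -1.0]]
ft_force: [1.3, -0.1, 0.0]
width: 0.0943
gripper_force: 0.0
```

jog_arm([
  [0, 0, 0, 0.04, 0, 0, -1],
  [0, 0, 0, 0.04, 0, 0, -1],
  [0, 0, 0, 0.04, 0, 0, -1],
  [0, 0, 0, 0.04, 0, 0, -1],
  [0, 0, 0, 0.04, 0, 0, -1],
  [0, 0, 0, 0.04, 0, 0, -1],
  [0, 0, 0, 0.04, -0.01, 0, -1],
  [0, 0, 0, 0.02, -0.02, 0, -1],
  [0, 0, 0, 0, 0, 0, -1],
  [0, 0, 0, 0, 0, 0, -1],
])

```text
time_s: 3.25
tcp_pos: [0.4228, -0.0051, 0.2058]
ee_rot: [[0.103, 0.995, 0.001], [0.995, -0.103, -0.001], [-0.001, 0.001, -1.0]]
ft_force: [0.4, -1.3, -0.1]
width: 0.0937
gripper_force: 0.0
```

```bash
cat >> h.py <<'E'
def st():
    s=ctrl.state(); R=s["ee_rot"]; print("t",round(s["time_s"],2),"tcp",s["tcp_pos"].round(4),"yaw(x)",round(np.degrees(np.arctan2(R[1,0],R[0,0])),2),"tilt",(R[:,2]).round(3),"w",round(s["width"],4),"gf",round(s["gripper_force"],1),"ft",s["ft_force"].round(1),"q",s["joints"].round(2)); return s
E
python3 - <<'E'
from h import *
st()
s,_=look("wrist",["tongs","cob"]); P=pts(s)
k=(P[:,0]>.36)&(P[:,0]<.52)&(P[:,1]>-.13)&(P[:,1]<.16)&(P[:,2]>.006)&(P[:,2]<.06);P=P[k]
g=np.zeros((160,290),np.uint8)
for p in P: cv2.circle(g,(int((.16-p[1])*1000),int((.52-p[0])*1000)),1,int(60+p[2]*4000),-1)
v=cv2.cvtColor(cv2.resize(g,(512,282)),cv2.COLOR_GRAY2BGR)
cv2.imwrite("pics/c.png",cv2.resize(np.vstack([s["img"][:,:,::-1],v]),(461,600)))
E
```

```text
t 3.25 tcp [ 0.4228 -0.0051  0.2058] yaw(x) 84.1 tilt [ 0.001 -0.001 -1.   ] w 0.0937 gf 0.0 ft [ 0.4 -1.3 -0.1] q [ 0.42  0.04 -0.57  2.11  0.02  1.   -0.26]
wrist tongs 0.71 [216.9, 79.4, 301.0, 230.0] med [0.409 0.044 0.026] lo [ 0.382 -0.081  0.014] hi [0.483 0.115 0.033] rect [423.  16.] [198. 105.] 84.1
wrist cob 0.93 [376.1, 157.8, 438.4, 207.2] med [ 0.618 -0.028  0.045] lo [ 0.59  -0.058  0.017] hi [ 0.649 -0.006  0.05 ] rect [623. -32.] [66. 47.] 21.8
```

View pics/c.png

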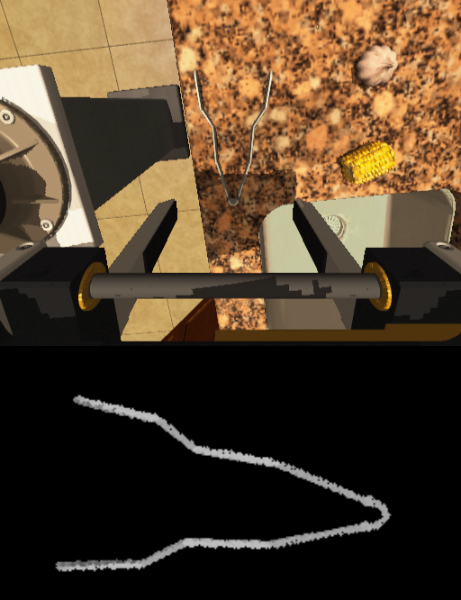

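The wrist view agrees with the top view: tongs (232,140), flats midpoint about (0.423, 0.015), yaw 84.1°, and the cob at (368,161). I'll descend.

jog_arm([
  [0, 0, 0, 0.021, 0, 0.02, -1],
  [0, 0, 0, 0, 0, 0.035, -1],
  [0, 0, 0, 0, 0, 0.035, -1],
  [0, 0, 0, 0, 0, 0.035, -1],
  [0, 0, 0, 0, 0, 0.03, -1],
  [0, 0, 0, 0, 0, 0.02, -1],
  [0, 0, 0, 0, 0, 0.01, -1],
  [0, 0, 0, 0, 0, 0.005, -1],
  [0, 0, 0, 0, 0, 0.005, -1],
  [0, 0, 0, 0, 0, 0, -1],
])

```text
time_s: 4.23
tcp_pos: [0.4258, 0.0147, 0.0106]
ee_rot: [[0.106, 0.994, 0.0], [0.994, -0.106, -0.0], [0.0, 0.0, -1.0]]
ft_force: [0.1, -0.6, -0.3]
width: 0.0938
gripper_force: 0.0
```

jog_arm([
  [0, 0, 0, 0, -0.002, 0.004, -1],
  [0, 0, 0, 0, 0, 0, -0.2],
  [0, 0, 0, 0, 0, 0, -0.1],
  [0, 0, 0, 0, 0, 0, 0],
  [0, 0, 0, 0, 0, 0, 0.02],
  [0, 0, 0, 0, 0, 0, 0.02],
  [0, 0, 0, 0, 0, 0, 0.02],
  [0, 0, 0, 0, 0, 0, 0.02],
  [0, 0, 0, 0, 0, 0, 0.02],
  [0, 0, 0, 0, 0, 0, 0.02],
], squeeze=25)

```text
time_s: 5.07
tcp_pos: [0.4235, 0.0153, 0.0067]
ee_rot: [[0.105, 0.994, 0.0], [0.994, -0.105, 0.0], [0.0, 0.0, -1.0]]
ft_force: [-1.6, 0.1, 7.6]
width: 0.0467
gripper_force: 7.3
```

jog_arm([
  [0, 0, 0, 0, 0, -0.005, 0.02],
  [0, 0, 0, 0, 0, -0.015, 0.02],
  [0, 0, 0, 0, 0, -0.02, 0.02],
  [0, 0, 0, 0, 0, -0.02, 0.02],
  [0, 0, 0, 0, 0, -0.02, 0.02],
  [0, 0, 0, 0, 0, -0.015, 0.02],
  [0, 0, 0, 0, 0, -0.005, 0.02],
  [0, 0, 0, 0, 0, 0, 0.02],
  [0, 0, 0, 0, 0, 0, 0.02],
])

```text
time_s: 5.82
tcp_pos: [0.4232, 0.0149, 0.1061]
ee_rot: [[0.106, 0.994, 0.0], [0.994, -0.106, -0.0], [-0.0, 0.0, -1.0]]
ft_force: [-0.0, 0.3, -1.9]
width: 0.0461
gripper_force: 5.6
```

```bash
python3 - <<'E'
from h import *
t=st()
s,o=look("wrist",["tongs","cob"],"d.png"); 
R=t["ee_rot"];Q=(pts(s)-t["tcp_pos"])@R
k=(abs(Q[:,0])<.13)&(abs(Q[:,1])<.07)&(abs(Q[:,2])<.03);Q=Q[k]
# tongs in tool frame: z top edge and y at x bins
for a in np.arange(-.11,.12,.02):
    b=Q[(Q[:,0]>a)&(Q[:,0]<a+.02)]
    if len(b)>3:
        l=b[b[:,1]<0];r=b[b[:,1]>0]
        print(round(a+.01,2),[(len(c),*np.percentile(c,[2,50],0)[:,2].round(4),np.median(c[:,1]).round(4)) for c in(l,r) if len(c)>2])
print(Q[:,0].min(),Q[:,0].max())
E
```

```text
t 5.82 tcp [0.4232 0.0149 0.1061] yaw(x) 83.94 tilt [ 0. -0. -1.] w 0.0461 gf 5.6 ft [-0.   0.3 -1.9] q [ 0.36  0.19 -0.6   2.21  0.16  0.77 -0.44]
wrist tongs 0.93 [184.8, 69.8, 333.7, 364.1] med [0.413 0.056 0.124] lo [ 0.394 -0.083  0.106] hi [0.471 0.116 0.132] rect [425.  17.] [206.  79.] 84.8
wrist cob none
-0.1 [(199, np.float64(-0.0203), np.float64(-0.012), np.float64(-0.0033)), (182, np.float64(-0.0202), np.float64(-0.0135), np.float64(0.0031))]
-0.08 [(171, np.float64(-0.0215), np.float64(-0.0187), np.float64(-0.0084)), (175, np.float64(-0.0212), np.float64(-0.0186), np.float64(0.0081))]
-0.06 [(41, np.float64(-0.0123), np.float64(-0.0033), np.float64(-0.0143)), (41, np.float64(-0.0112), np.float64(-0.0039), np.float64(0.0143))]
-0.04 [(241, np.float64(-0.0198), np.float64(-0.0138), np.float64(-0.0179)), (241, np.float64(-0.0202), np.float64(-0.0135), np.float64(0.0181))]
-0.02 [(238, np.float64(-0.0263), np.float64(-0.0215), np.float64(-0.0202)), (240, np.float64(-0.0262), np.float64(-0.0208), np.float64(0.0204))]
0.0 [(559, np.float64(-0.0297), np.float64(-0.0223), np.float64(-0.023)), (561, np.float64(-0.0295), np.float64(-0.0222), np.float64(0.0233))]
0.02 [(325, np.float64(-0.026), np.float64(-0.0194), np.float64(-0.0207)), (332, np.float64(-0.0263), np.float64(-0.0191), np.float64(0.021))]
0.04 [(436, np.float64(-0.0204), np.float64(-0.0153), np.float64(-0.0285)), (437, np.float64(-0.0202), np.float64(-0.0152), np.float64(0.0289))]
0.06 [(499, np.float64(-0.0264), np.float64(-0.0187), np.float64(-0.035)), (506, np.float64(-0.0262), np.float64(-0.0185), np.float64(0.0356))]
0.08 [(557, np.float64(-0.0263), np.float64(-0.0194), np.float64(-0.0363)), (561, np.float64(-0.0265), np.float64(-0.0194), np.float64(0.0368))]
0.1 [(394, np.float64(-0.0259), np.float64(-0.0175), np.float64(-0.0373)), (387, np.float64(-0.0257), np.float64(-0.0172), np.float64(0.0379))]
-0.10195069769336135 0.10617990455140766
```

View pics/d.png

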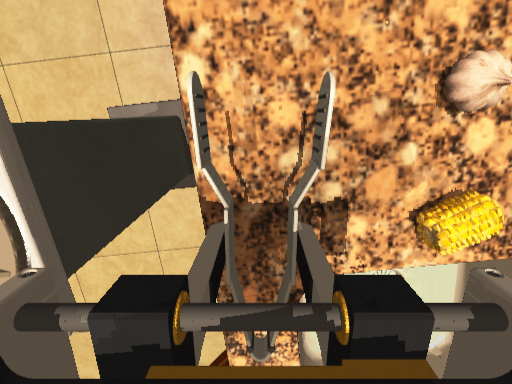

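The tongs are held level and centred, with jaws about 72 mm apart inside. The underside is 6 mm below the TCP. Next I'll move over the cob, turning to about 21°.

jog_arm([
  [0, 0, 0, -0.005, 0.01, 0, 0.02],
  [0, 0, 0, -0.01, 0.022, 0, 0.02],
  [0, 0, 0, -0.01, 0.022, 0, 0.02],
  [0, 0, 0, -0.01, 0.022, 0, 0.02],
  [0, 0, 0, -0.01, 0.022, 0, 0.02],
  [0, 0, 0, -0.01, 0.022, 0, 0.02],
  [0, 0, 0, -0.005, 0.012, 0, 0.02],
  [0, 0, 3, 0, 0, 0, 0.02],
  [0, 0, 5, 0, 0, 0, 0.02],
  [0, 0, 5, 0, 0, 0, 0.02],
])

```text
time_s: 6.8
tcp_pos: [0.5486, -0.0591, 0.1053]
ee_rot: [[0.331, 0.944, -0.001], [0.944, -0.331, 0.0], [-0.0, -0.002, -1.0]]
ft_force: [-0.6, -0.4, -1.4]
width: 0.0461
gripper_force: 5.6
```

jog_arm([
  [0, 0, 6, 0, 0, 0, 0.02],
  [0, 0, 6, 0, 0, 0, 0.02],
  [0, 0, 6, 0, 0, 0, 0.02],
  [0, 0, 6, 0, 0, 0, 0.02],
  [0, 0, 6, 0, 0, 0, 0.02],
  [0, 0, 6, 0, 0, 0, 0.02],
  [0, 0, 6, 0, 0, 0, 0.02],
  [0, 0, 5, 0, 0, 0, 0.02],
  [0, 0, 3, 0, 0, 0, 0.02],
  [0, 0, 0, 0, 0, 0, 0.02],
])

```text
time_s: 7.63
tcp_pos: [0.5485, -0.0588, 0.1056]
ee_rot: [[0.935, 0.355, -0.001], [0.355, -0.935, -0.0], [-0.001, -0.0, -1.0]]
ft_force: [-0.9, 0.2, -1.5]
width: 0.0459
gripper_force: 5.6
```

```bash
python3 - <<'E'
from h import *
t=st()
s,o=look("wrist",["tongs","cob","plate"],"e.png"); look("top",["cob"])
R=t["ee_rot"]; C=o["cob"]; Q=(C-t["tcp_pos"])@R
print("cob tool",np.percentile(Q,[1,50,99],0).round(3))
T=(pts(s)-t["tcp_pos"])@R; T=T[(T[:,2]>.015)&(T[:,2]<.106-.008)&(abs(T[:,1])<.06)&(T[:,0]>.02)&(T[:,0]<.15)]
r=cv2.minAreaRect((T[:,:2]*1000).astype(np.float32)); print("depth-cob tool rect",r,len(T),np.percentile(T,[1,99],0).round(3))
E
```

```text
t 7.63 tcp [ 0.5485 -0.0588  0.1056] yaw(x) 20.81 tilt [-0.001 -0.    -1.   ] w 0.0459 gf 5.6 ft [-0.9  0.2 -1.5] q [ 0.23  0.36 -0.28  1.96  0.13  0.84 -1.34]
wrist tongs 0.79 [186.2, 71.1, 336.9, 364.6] med [ 0.585 -0.062  0.123] lo [ 0.457 -0.097  0.104] hi [0.655 0.011 0.132] rect [ 532. -110.] [312. 168.] 33.2
wrist cob 0.59 [235.9, 73.8, 293.7, 155.0] med [ 0.627 -0.033  0.046] lo [ 0.596 -0.059  0.031] hi [ 0.654 -0.008  0.05 ] rect [626. -35.] [65. 54.] 23.0
wrist plate none
top cob 0.94 [308.3, 146.0, 324.4, 173.5] med [ 0.623 -0.031  0.047] lo [ 0.596 -0.052  0.041] hi [ 0.649 -0.01   0.052] rect [623. -32.] [57. 37.] 20.9
cob tool [[ 0.051 -0.019  0.055]
 [ 0.082  0.004  0.06 ]
 [ 0.11   0.028  0.076]]
depth-cob tool rect ((80.21281433105469, 4.881191253662109), (52.965370178222656, 67.36799621582031), 87.33918762207031) 4006 [[ 0.049 -0.02   0.055]
 [ 0.112  0.029  0.079]]
```

View pics/e.png

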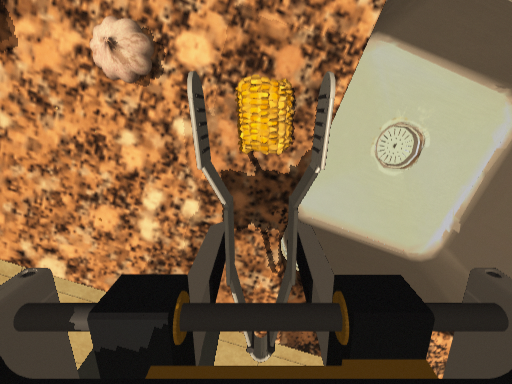

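The cob shows at (265,115), almost centred between the jaws. In tool axes it's at (0.080, 0.0045) and needs about 2.5° more turn. I'll correct that and lower.

jog_arm([
  [0, 0, -2.5, 0, 0, 0, 0.0],
  [0, 0, 0, 0, 0.008, 0, -0.02],
  [0, 0, 0, 0, 0, 0.01, -0.02],
  [0, 0, 0, 0, 0, 0.015, -0.02],
  [0, 0, 0, 0, 0, 0.015, -0.02],
  [0, 0, 0, 0, 0, 0.005, -0.02],
  [0, 0, 0, 0, 0, 0, -0.02],
])

```text
time_s: 8.52
tcp_pos: [0.5505, -0.066, 0.0598]
ee_rot: [[0.918, 0.397, -0.003], [0.397, -0.918, 0.0], [-0.002, -0.001, -1.0]]
ft_force: [0.2, -0.3, -1.4]
width: 0.0482
gripper_force: 4.8
```

```bash
python3 - <<'E'
from h import *
t=st()
s,o=look("wrist",["cob"],"f.png"); R=t["ee_rot"]
T=(pts(s)-t["tcp_pos"])@R; z=t["tcp_pos"][2]
T=T[(T[:,2]>-.045)&(T[:,2]<z-.010)&(abs(T[:,1])<.06)&(T[:,0]>.03)&(T[:,0]<.15)]
C=T[T[:,2]>z-.054]; C=C[abs(C[:,1]-.002)<.031]
r=cv2.minAreaRect((C[:,:2]*1000).astype(np.float32)); print(r,len(C),np.percentile(C,[1,99],0).round(3))
J=T[(T[:,2]<z-.056)]
for q in (J[J[:,1]<0],J[J[:,1]>0]): print(len(q), np.percentile(q,[1,50,99],0).round(3) if len(q) else 0)
E
```

```text
t 8.52 tcp [ 0.5505 -0.066   0.0598] yaw(x) 23.41 tilt [-0.003  0.    -1.   ] w 0.0482 gf 4.8 ft [ 0.2 -0.3 -1.4] q [ 0.23  0.43 -0.28  1.98  0.17  0.76 -1.31]
wrist cob 0.62 [226.1, 61.9, 295.7, 161.5] med [ 0.627 -0.033  0.046] lo [ 0.596 -0.059  0.033] hi [ 0.654 -0.008  0.05 ] rect [625. -34.] [65. 51.] 19.1
((80.93408203125, 1.176290512084961), (53.76526641845703, 67.88970184326172), 89.83598327636719) 5985 [[ 0.05  -0.024  0.009]
 [ 0.112  0.025  0.032]]
1921 [[ 0.031 -0.041 -0.026]
 [ 0.07  -0.037 -0.018]
 [ 0.105 -0.023  0.003]]
1928 [[ 0.031  0.025 -0.026]
 [ 0.07   0.039 -0.018]
 [ 0.104  0.043  0.002]]
```

View pics/f.png

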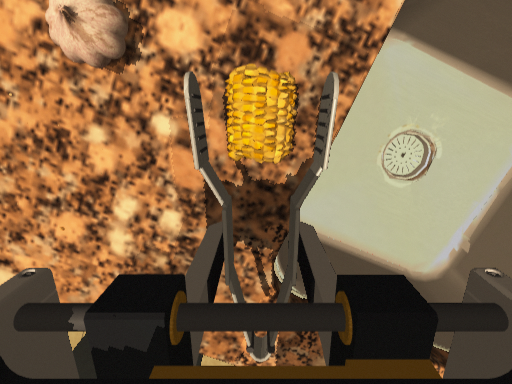

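The cob sits centred between the jaws at (261,112) and is aligned. I'll lower around it and squeeze.

jog_arm([
  [0, 0, 0, 0, 0.001, 0.01, -0.02],
  [0, 0, 0, 0, 0, 0.015, -0.02],
  [0, 0, 0, 0, 0, 0.01, -0.02],
  [0, 0, 0, 0, 0, 0.002, -0.02],
  [0, 0, 0, 0, 0, 0, 0.1],
  [0, 0, 0, 0, 0, 0, 0.16],
  [0, 0, 0, 0, 0, 0, 0.22],
  [0, 0, 0, 0, 0, 0, 0.26],
  [0, 0, 0, 0, 0, 0, 0.3],
  [0, 0, 0, 0, 0, 0, 0.3],
], squeeze=24)

```text
time_s: 9.45
tcp_pos: [0.5522, -0.0666, 0.0249]
ee_rot: [[0.917, 0.398, 0.001], [0.398, -0.917, 0.0], [0.001, 0.0, -1.0]]
ft_force: [-0.2, 0.7, 0.6]
width: 0.0355
gripper_force: 24.0
```

jog_arm([
  [0, 0, 0, 0, 0, 0, 0.5],
  [0, 0, 0, 0, 0, 0, 0.7],
  [0, 0, 0, 0, 0, 0, 0.7],
  [0, 0, 0, 0, 0, 0, 0.7],
  [0, 0, 0, 0, 0, -0.004, 0.7],
  [0, 0, 0, 0, 0, -0.004, 0.7],
  [0, 0, 0, 0, 0, 0, 0.7],
])

```text
time_s: 10.03
tcp_pos: [0.5521, -0.0669, 0.0332]
ee_rot: [[0.917, 0.398, 0.0], [0.398, -0.917, -0.0], [0.0, 0.0, -1.0]]
ft_force: [0.5, -0.3, -2.4]
width: 0.0361
gripper_force: 23.9
```

```bash
python3 - <<'E'
from h import *
t=st()
s,o=look("wrist",["cob","tongs"]); R=t["ee_rot"]
for n in o:
    print(n,np.percentile((o[n]-t["tcp_pos"])@R,[1,50,99],0).round(3))
E
```

```text
t 10.03 tcp [ 0.5521 -0.0669  0.0332] yaw(x) 23.44 tilt [ 0. -0. -1.] w 0.0361 gf 23.9 ft [ 0.5 -0.3 -2.4] q [ 0.22  0.47 -0.27  2.    0.19  0.7  -1.32]
wrist cob 0.84 [220.2, 57.4, 304.5, 176.5] med [ 0.628 -0.035  0.053] lo [ 0.597 -0.061  0.041] hi [ 0.654 -0.011  0.057] rect [627. -35.] [70. 53.] 27.3
wrist tongs 0.77 [208.1, 71.1, 313.9, 365.3] med [ 0.588 -0.061  0.052] lo [ 0.462 -0.109  0.035] hi [ 0.654 -0.004  0.059] rect [555. -67.] [206.  57.] 23.3
cob [[ 0.05  -0.021 -0.024]
 [ 0.082  0.001 -0.02 ]
 [ 0.11   0.024 -0.005]]
tongs [[-0.099 -0.027 -0.026]
 [ 0.041 -0.002 -0.019]
 [ 0.103  0.029 -0.001]]
```

The cob is lifted with the tongs (cob top 57 mm, TCP 33 mm). I'll lift higher and turn.

jog_arm([
  [0, 0, 0, 0, 0, -0.006, 0.7],
  [0, 0, 0, 0, 0, -0.014, 0.7],
  [0, 0, 0, 0, 0, -0.02, 0.7],
  [0, 0, 0, 0, 0, -0.02, 0.7],
  [0, 0, 0, 0, 0, -0.02, 0.7],
  [0, 0, 0, 0, 0, -0.014, 0.7],
  [0, 0, -3, 0, 0, -0.006, 0.7],
  [0, 0, -4, 0, 0, 0, 0.7],
  [0, 0, -3, 0, 0, 0, 0.7],
  [0, 0, -2, 0, 0, 0, 0.7],
])

```text
time_s: 11.02
tcp_pos: [0.5518, -0.0668, 0.133]
ee_rot: [[0.813, 0.583, 0.0], [0.583, -0.813, -0.0], [0.0, 0.0, -1.0]]
ft_force: [0.2, -0.9, -1.7]
width: 0.0357
gripper_force: 23.9
```

jog_arm([
  [0, 0, 0, 0.004, -0.007, 0, 0.7],
  [0, 0, 0, 0.008, -0.014, 0, 0.7],
  [0, 0, 0, 0.012, -0.021, 0, 0.7],
  [0, 0, 0, 0.016, -0.027, 0, 0.7],
  [0, 0, 0, 0.016, -0.027, 0, 0.7],
  [0, 0, 0, 0.016, -0.027, 0, 0.7],
  [0, 0, 0, 0.016, -0.027, 0, 0.7],
  [0, 0, 0, 0.016, -0.027, 0, 0.7],
  [0, 0, 0, 0.016, -0.027, 0, 0.7],
  [0, 0, 0, 0.016, -0.027, 0, 0.7],
])

```text
time_s: 11.85
tcp_pos: [0.5279, 0.2024, 0.1328]
ee_rot: [[0.815, 0.579, -0.0], [0.579, -0.815, 0.0], [0.0, -0.0, -1.0]]
ft_force: [0.5, 0.1, -1.9]
width: 0.0355
gripper_force: 23.9
```

jog_arm([
  [0, 0, 0, 0.016, -0.027, 0, 0.7],
  [0, 0, 0, 0.016, -0.027, 0, 0.7],
  [0, 0, 0, 0.016, -0.027, 0, 0.7],
  [0, 0, 0, 0.012, -0.021, 0, 0.7],
  [0, 0, 0, 0.008, -0.014, 0, 0.7],
  [0, 0, 0, 0.004, -0.007, 0, 0.7],
  [0, 0, 0, 0, 0, 0, 0.7],
  [0, 0, 0, 0, 0, 0, 0.7],
])

```text
time_s: 12.52
tcp_pos: [0.5158, 0.3417, 0.1324]
ee_rot: [[0.815, 0.58, -0.0], [0.58, -0.815, -0.001], [-0.001, 0.0, -1.0]]
ft_force: [0.2, -0.3, -2.3]
width: 0.036
gripper_force: 23.9
```

```bash
python3 - <<'E'
from h import *
t=st()
s,o=look("wrist",["cob","tongs","plate"],"g.png"); R=t["ee_rot"]
for n in o:
    print(n,np.percentile((o[n]-t["tcp_pos"])@R,[1,50,99],0).round(3))
look("top",["plate","cob","lemon","garlic"]); look("scene",["plate","cob"])
E
```

```text
t 12.52 tcp [0.5158 0.3417 0.1324] yaw(x) 35.43 tilt [-0.    -0.001 -1.   ] w 0.036 gf 23.9 ft [ 0.2 -0.3 -2.3] q [-0.33  0.45 -0.46  1.78  0.23  0.97 -1.84]
wrist cob 0.96 [221.2, 55.8, 306.0, 176.5] med [0.583 0.388 0.152] lo [0.552 0.36  0.139] hi [0.61  0.415 0.156] rect [582. 386.] [66. 82.] 36.0
wrist tongs 0.89 [209.5, 69.5, 312.5, 365.0] med [0.549 0.356 0.151] lo [0.435 0.283 0.134] hi [0.613 0.42  0.158] rect [518. 342.] [207.  57.] 35.5
wrist plate 0.74 [156.0, 11.1, 318.9, 183.2] med [0.585 0.454 0.012] lo [0.5   0.371 0.005] hi [0.654 0.492 0.017] rect [577. 421.] [151. 164.] 87.5
cob [[ 0.049 -0.021 -0.024]
 [ 0.082  0.001 -0.02 ]
 [ 0.11   0.025 -0.004]]
tongs [[-0.099 -0.027 -0.026]
 [ 0.042  0.003 -0.019]
 [ 0.103  0.029 -0.001]]
plate [[ 0.014 -0.103  0.115]
 [ 0.131 -0.06   0.12 ]
 [ 0.171  0.043  0.128]]
top plate 0.92 [143.7, 151.2, 188.2, 188.5] med [0.637 0.394 0.012] lo [0.562 0.353 0.004] hi [0.655 0.453 0.018] rect [618. 388.] [142.  56.] 52.8
top cob 0.68 [145.5, 158.7, 163.6, 175.9] med [0.597 0.38  0.151] lo [0.578 0.363 0.143] hi [0.61  0.396 0.156] rect [594. 378.] [46. 16.] 42.5
top lemon 0.95 [199.3, 156.8, 230.2, 176.6] med [0.607 0.25  0.05 ] lo [0.587 0.223 0.038] hi [0.63  0.28  0.057] rect [609. 251.] [51. 52.] 27.0
top garlic 0.76 [259.6, 149.0, 275.1, 165.1] med [0.628 0.104 0.037] lo [0.608 0.084 0.028] hi [0.648 0.123 0.05 ] rect [630. 105.] [41. 43.] 52.5
scene plate 0.84 [118.9, 239.3, 199.7, 289.3] med [0.58  0.418 0.009] lo [0.506 0.345 0.003] hi [0.649 0.491 0.015] rect [579. 417.] [161. 160.] 77.9
scene cob 0.66 [144.2, 197.0, 178.3, 222.4] med [0.574 0.391 0.153] lo [0.553 0.369 0.143] hi [0.598 0.413 0.156] rect [578. 392.] [62. 23.] 38.8
```

View pics/g.png

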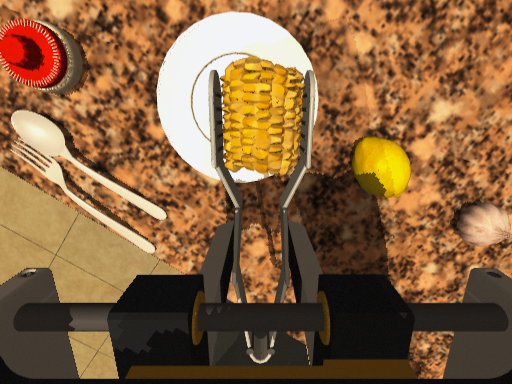

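The picture shows the cob held at (262,115), the plate ahead and left at (238,97), and the lemon and garlic undisturbed. I'll correct sideways and lower.

jog_arm([
  [0, 0, 0, 0.004, -0.008, 0, 0.7],
  [0, 0, 0, 0.005, -0.011, 0.005, 0.7],
  [0, 0, 0, 0.004, -0.008, 0.015, 0.7],
  [0, 0, 0, 0, 0, 0.02, 0.7],
  [0, 0, 0, 0, 0, 0.02, 0.7],
  [0, 0, 0, 0, 0, 0.015, 0.7],
  [0, 0, 0, 0, 0, 0.01, 0.7],
  [0, 0, 0, 0, 0, 0.005, 0.7],
  [0, 0, 0, 0, 0, 0.003, 0.7],
  [0, 0, 0, 0, 0, 0, 0.7],
])

```text
time_s: 13.95
tcp_pos: [0.5107, 0.3722, 0.0391]
ee_rot: [[0.814, 0.58, -0.0], [0.58, -0.814, 0.0], [-0.0, -0.0, -1.0]]
ft_force: [-0.2, -0.6, -1.7]
width: 0.0359
gripper_force: 23.9
```

jog_arm([
  [0, 0, 0, 0, 0, 0.003, 0.7],
  [0, 0, 0, 0, 0, 0.003, 0.7],
  [0, 0, 0, 0, 0, 0, 0.7],
  [0, 0, 0, 0, 0, 0, 0.7],
])

```text
time_s: 14.28
tcp_pos: [0.5111, 0.3718, 0.0338]
ee_rot: [[0.815, 0.58, 0.0], [0.58, -0.815, 0.0], [0.0, 0.0, -1.0]]
ft_force: [-0.1, 0.2, -2.3]
width: 0.0355
gripper_force: 23.9
```

```bash
python3 - <<'E'
from h import *
t=st()
s,o=look("wrist",["cob","plate"]); look("scene",["plate","cob"])
E
```

```text
t 14.28 tcp [0.5111 0.3718 0.0338] yaw(x) 35.45 tilt [ 0.  0. -1.] w 0.0355 gf 23.9 ft [-0.1  0.2 -2.3] q [-0.41  0.58 -0.42  1.81  0.32  0.81 -1.95]
wrist cob 0.8 [220.4, 56.8, 305.2, 176.3] med [0.578 0.418 0.054] lo [0.547 0.39  0.041] hi [0.605 0.445 0.058] rect [576. 418.] [65. 53.] 33.8
wrist plate 0.83 [146.9, 0.0, 385.7, 230.9] med [0.593 0.423 0.012] lo [0.501 0.338 0.005] hi [0.654 0.492 0.017] rect [573. 412.] [160. 167.] 32.0
scene plate 0.77 [117.3, 243.8, 195.3, 288.2] med [0.561 0.45  0.01 ] lo [0.505 0.389 0.003] hi [0.65  0.492 0.015] rect [572. 445.] [159. 105.] 11.3
scene cob 0.62 [139.1, 244.5, 172.4, 259.8] med [0.568 0.42  0.054] lo [0.548 0.395 0.036] hi [0.595 0.444 0.057] rect [573. 422.] [61. 31.] 43.4
```

Cob centred at (0.577, 0.418), with about 3–4 mm left to go. I'll lower in small steps while watching the force.

jog_arm([
  [0, 0, 0, 0, 0, 0.0015, 0.7],
  [0, 0, 0, 0, 0, 0.0015, 0.7],
  [0, 0, 0, 0, 0, 0, 0.7],
  [0, 0, 0, 0, 0, 0, 0.7],
])

```text
time_s: 14.92
tcp_pos: [0.5109, 0.3719, 0.0305]
ee_rot: [[0.815, 0.58, -0.0], [0.58, -0.815, 0.0], [0.0, -0.0, -1.0]]
ft_force: [0.2, -1.1, -0.1]
width: 0.0361
gripper_force: 23.9
```

Contact: the vertical force went from -2.3 to -0.1 N. Now I'll open slowly.

jog_arm([
  [0, 0, 0, 0, 0, 0, 0.24],
  [0, 0, 0, 0, 0, 0, 0.2],
  [0, 0, 0, 0, 0, 0, 0.16],
  [0, 0, 0, 0, 0, 0, 0.1],
  [0, 0, 0, 0, 0, 0, 0.04],
  [0, 0, 0, 0, 0, 0, 0],
  [0, 0, 0, 0, 0, 0, -0.03],
  [0, 0, 0, 0, 0, 0, -0.03],
  [0, 0, 0, 0, 0, 0, -0.03],
  [0, 0, 0, 0, 0, 0, -0.03],
])

```text
time_s: 15.75
tcp_pos: [0.5109, 0.3718, 0.0305]
ee_rot: [[0.815, 0.58, -0.0], [0.58, -0.815, 0.0], [0.0, -0.0, -1.0]]
ft_force: [-0.4, -0.8, -1.1]
width: 0.0483
gripper_force: 4.7
```

jog_arm([
  [0, 0, 0, 0, 0, 0, -0.03],
  [0, 0, 0, 0, 0, 0, -0.03],
  [0, 0, 0, 0, 0, 0, -0.03],
  [0, 0, 0, 0, 0, 0, -0.03],
  [0, 0, 0, 0, 0, 0, -0.03],
  [0, 0, 0, 0, 0, 0, -0.03],
])

```text
time_s: 16.25
tcp_pos: [0.511, 0.3719, 0.0306]
ee_rot: [[0.815, 0.58, 0.0], [0.58, -0.815, 0.0], [0.0, -0.0, -1.0]]
ft_force: [0.1, 0.3, -0.9]
width: 0.0484
gripper_force: 4.7
```

```bash
python3 - <<'E'
from h import *
t=st()
s,o=look("wrist",["cob","tongs"],"i.png"); R=t["ee_rot"]
for n in o: print(n,np.percentile((o[n]-t["tcp_pos"])@R,[1,50,99],0).round(3))
E
```

```text
t 16.25 tcp [0.511  0.3719 0.0306] yaw(x) 35.45 tilt [ 0.  0. -1.] w 0.0484 gf 4.7 ft [ 0.1  0.3 -0.9] q [-0.42  0.59 -0.42  1.81  0.32  0.81 -1.95]
wrist cob 0.68 [219.7, 57.0, 301.9, 175.0] med [0.578 0.419 0.051] lo [0.547 0.391 0.039] hi [0.605 0.446 0.055] rect [576. 417.] [66. 50.] 35.2
wrist tongs 0.96 [181.8, 73.8, 338.5, 361.9] med [0.54  0.383 0.048] lo [0.431 0.313 0.03 ] hi [0.615 0.461 0.057] rect [498. 361.] [244.  85.] 35.7
cob [[ 0.05  -0.022 -0.025]
 [ 0.082  0.    -0.02 ]
 [ 0.11   0.023 -0.005]]
tongs [[-0.098 -0.04  -0.026]
 [ 0.042 -0.    -0.017]
 [ 0.103  0.042  0.001]]
```

View pics/i.png

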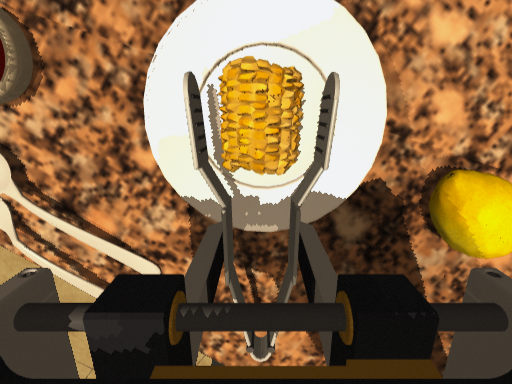

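The cob rests free in the middle of the plate at (260,115), and the jaws are clear on both sides. I'll raise straight up and carry the tongs back.

jog_arm([
  [0, 0, 0, 0, 0, -0.004, -0.03],
  [0, 0, 0, 0, 0, -0.01, -0.03],
  [0, 0, 0, 0, 0, -0.015, -0.03],
  [0, 0, 0, 0, 0, -0.018, -0.03],
  [0, 0, 0, 0, 0, -0.018, -0.03],
  [0, 0, 0, 0, 0, -0.015, -0.03],
  [0, 0, 0, 0, 0, -0.01, -0.03],
  [0, 0, 0, 0, 0, 0, 0],
  [0, 0, 0, -0.007, 0.007, 0, 0],
  [0, 0, 0, -0.015, 0.015, 0, 0],
])

```text
time_s: 17.23
tcp_pos: [0.5049, 0.3423, 0.1198]
ee_rot: [[0.813, 0.582, -0.001], [0.582, -0.813, 0.001], [-0.0, -0.001, -1.0]]
ft_force: [-0.0, -0.6, -1.3]
width: 0.0472
gripper_force: 5.1
```

jog_arm([
  [0, 0, 0, -0.022, 0.022, 0, 0],
  [0, 0, 0, -0.022, 0.022, 0, 0],
  [0, 0, 0, -0.022, 0.022, 0, 0],
  [0, 0, 0, -0.022, 0.022, 0, 0],
  [0, 0, 0, -0.022, 0.022, 0, 0],
  [0, 0, 0, -0.022, 0.022, 0, 0],
  [0, 0, 0, -0.022, 0.022, 0, 0],
  [0, 0, 0, -0.022, 0.022, 0, 0],
  [0, 0, 0, -0.022, 0.022, 0, 0],
  [0, 0, 0, -0.015, 0.015, 0, 0],
])

```text
time_s: 18.07
tcp_pos: [0.4539, 0.0406, 0.1195]
ee_rot: [[0.816, 0.578, -0.002], [0.578, -0.816, -0.001], [-0.002, -0.0, -1.0]]
ft_force: [0.0, -1.1, -1.5]
width: 0.0472
gripper_force: 5.1
```

jog_arm([
  [0, 0, 0, -0.012, 0.012, 0, 0],
  [0, 0, 0, -0.008, 0.008, 0, 0],
  [0, 0, -4, 0, 0, 0, 0],
  [0, 0, -6, 0, 0, 0, 0],
  [0, 0, -6, 0, 0, 0, 0],
  [0, 0, -6, 0, 0, 0, 0],
  [0, 0, -6, 0, 0, 0, 0],
  [0, 0, -6, 0, 0, 0, 0],
  [0, 0, -6, 0, 0, 0, 0],
  [0, 0, -4, 0, 0, 0, 0],
])

```text
time_s: 18.9
tcp_pos: [0.4499, 0.0156, 0.1195]
ee_rot: [[0.178, 0.984, -0.002], [0.984, -0.178, -0.0], [-0.0, -0.002, -1.0]]
ft_force: [-0.3, 0.4, -1.4]
width: 0.0468
gripper_force: 5.1
```

```bash
python3 - <<'E'
from h import *
t=st()
s,o=look("wrist",["tongs"]); R=t["ee_rot"]
for n in o: print(n,np.percentile((o[n]-t["tcp_pos"])@R,[1,50,99],0).round(3))
look("top",["cob","plate","lemon","garlic"])
E
```

```text
t 18.9 tcp [0.4499 0.0156 0.1195] yaw(x) 79.77 tilt [-0.002 -0.    -1.   ] w 0.0468 gf 5.1 ft [-0.3  0.4 -1.4] q [ 0.27  0.2  -0.49  2.15  0.13  0.82 -0.48]
wrist tongs 0.7 [186.9, 67.6, 336.2, 363.1] med [0.434 0.057 0.137] lo [ 0.425 -0.081  0.119] hi [0.506 0.119 0.146] rect [436.  27.] [209.  89.] 68.8
tongs [[-0.099 -0.04  -0.026]
 [ 0.043  0.001 -0.018]
 [ 0.103  0.04   0.002]]
top cob 0.7 [142.9, 168.8, 168.9, 194.4] med [0.573 0.413 0.051] lo [0.543 0.388 0.026] hi [0.602 0.443 0.057] rect [574. 416.] [60. 44.] 35.7
top plate 0.93 [128.6, 149.3, 191.7, 212.4] med [0.574 0.409 0.011] lo [0.502 0.341 0.003] hi [0.649 0.489 0.017] rect [574. 416.] [157. 159.] 43.8
top lemon 0.95 [201.9, 151.7, 228.1, 176.5] med [0.609 0.249 0.05 ] lo [0.587 0.223 0.037] hi [0.632 0.28  0.057] rect [609. 250.] [53. 54.] 27.0
top garlic 0.68 [260.6, 148.4, 275.6, 165.5] med [0.629 0.104 0.037] lo [0.61  0.084 0.028] hi [0.652 0.126 0.05 ] rect [630. 105.] [42. 44.] 26.3
```

The cob is centred on the plate. I'll lower the tongs to the worktop by 0.1125 m.

jog_arm([
  [0, 0, 0, 0, 0, 0.006, 0],
  [0, 0, 0, 0, 0, 0.015, 0],
  [0, 0, 0, 0, 0, 0.022, 0],
  [0, 0, 0, 0, 0, 0.022, 0],
  [0, 0, 0, 0, 0, 0.02, 0],
  [0, 0, 0, 0, 0, 0.013, 0],
  [0, 0, 0, 0, 0, 0.008, 0],
  [0, 0, 0, 0, 0, 0.004, 0],
  [0, 0, 0, 0, 0, 0, 0],
  [0, 0, 0, 0, 0, 0, 0],
])

```text
time_s: 20.08
tcp_pos: [0.4514, 0.0163, 0.0109]
ee_rot: [[0.183, 0.983, 0.0], [0.983, -0.183, 0.0], [0.0, 0.0, -1.0]]
ft_force: [-0.7, -0.1, -1.2]
width: 0.0469
gripper_force: 5.1
```

jog_arm([
  [0, 0, 0, 0, 0, 0.0025, 0],
  [0, 0, 0, 0, 0, 0.0015, 0],
  [0, 0, 0, 0, 0, 0, 0],
  [0, 0, 0, 0, 0, 0, -0.1],
  [0, 0, 0, 0, 0, 0, -0.17],
  [0, 0, 0, 0, 0, 0, -0.25],
  [0, 0, 0, 0, 0, 0, -0.5],
  [0, 0, 0, 0, 0, 0, -1],
  [0, 0, 0, 0, 0, 0, -1],
  [0, 0, 0, 0, 0, 0, -1],
])

```text
time_s: 20.92
tcp_pos: [0.4511, 0.0162, 0.0065]
ee_rot: [[0.183, 0.983, -0.0], [0.983, -0.183, 0.0], [0.0, -0.0, -1.0]]
ft_force: [-0.2, 1.0, -0.4]
width: 0.0819
gripper_force: 0.0
```

jog_arm([
  [0, 0, 0, 0, 0, 0, -1],
  [0, 0, 0, 0, 0, 0, -1],
  [0, 0, 0, 0, 0, -0.005, -1],
  [0, 0, 0, 0, 0, -0.015, -1],
  [0, 0, 0, 0, 0, -0.03, -1],
  [0, 0, 0, 0, 0, -0.035, -1],
  [0, 0, 0, 0, 0, -0.035, -1],
  [0, 0, 0, 0, 0, -0.03, -1],
  [0, 0, 0, 0, 0, 0, -1],
  [0, 0, 0, 0, 0, 0, -1],
])

```text
time_s: 21.75
tcp_pos: [0.452, 0.0161, 0.1583]
ee_rot: [[0.183, 0.983, 0.004], [0.983, -0.183, -0.0], [0.0, 0.004, -1.0]]
ft_force: [-1.2, 0.5, -0.1]
width: 0.0942
gripper_force: 0.0
```

```bash
python3 - <<'E'
from h import *
t=st()
s,o=look("wrist",["tongs"],"k.png"); look("top",["cob","plate"])
E
```

```text
t 21.75 tcp [0.452  0.0161 0.1583] yaw(x) 79.43 tilt [ 0.004 -0.    -1.   ] w 0.0942 gf 0.0 ft [-1.2  0.5 -0.1] q [ 0.3   0.15 -0.51  2.11  0.09  0.9  -0.45]
wrist tongs 0.87 [210.2, 93.9, 307.5, 259.7] med [0.434 0.043 0.025] lo [ 0.417 -0.079  0.011] hi [0.519 0.118 0.033] rect [451.  17.] [199. 104.] 78.8
top cob 0.6 [142.2, 165.7, 167.0, 195.5] med [0.573 0.414 0.051] lo [0.545 0.389 0.035] hi [0.6   0.44  0.056] rect [574. 416.] [58. 43.] 30.4
top plate 0.61 [131.1, 152.1, 192.9, 211.9] med [0.574 0.41  0.011] lo [0.5   0.344 0.003] hi [0.649 0.488 0.017] rect [576. 416.] [156. 157.] 44.0
```

View pics/k.png

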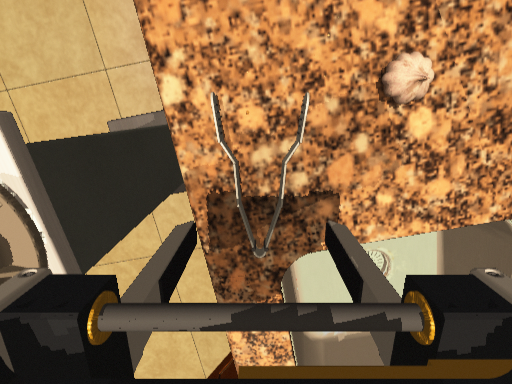

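The tongs lie flat and open at (260,175), released, with the gripper above them. I'm handing the job in.

```bash
python3 -c "
from bench import ctrl
print(ctrl.hand_in())"
```

```text
the job is handed in; nothing more can be done
None
```

I handed the job in at about 22 s of the 58 s allowed; no verdict came back. The last pictures show the cob resting about 2 mm from the plate's centre and the tongs lying flat and released, well clear of the plate. The plate had not moved, nor had the lemon and garlic when last measured, just before the tongs were laid down.

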